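# Hold the spring clip gaping round the edge of the colour chart

### The arm

A 6-joint arm with a two-finger parallel gripper is mounted at the origin on the work surface. World frame = base frame: x ahead of the robot, y to its left, z up, the work surface at z = 0. Lengths are in m, angles in rad, forces in N, time in s.
With the tool pointing down it reaches from about 0.275 to 0.875 m from the base axis. Payload 12.5 kg.
Tool frame: the origin (TCP) lies midway between the tips of the shut fingers; the grasp point (between the pads) lies 19 mm behind it; z points along the fingers, y is the line along which they close (so a half turn about z gives the same grasp; the last joint's range is limited). The gripper opens to 85 mm and grips with 20 to 120 N. Pads are 22 mm wide; open, the fingers measure 114 mm over their backs; the gripper's body (76 mm by 85 mm) begins 54 mm behind the grasp point. The pads swing forward as they close: fully open they stand 13 mm farther back than shut.
Start: joints at [-0.085, 0.351, 1.652, -0, 1.139, -0.085], TCP at [0.55, 0, 0.204] pointing down, gripper open.
Joint ranges: [-2.75, 2.75], [-0.79, 2.1], [0.01, 2.65], [-1.57, 4.71], [0.07, 3.14], [-2.87, 2.87]. Speed limits (rad/s): [2.22, 2.22, 2.79, 3.14, 3.14, 3.14].

### API

Orientations are given as a unit quaternion [x, y, z, w].
In Python, from bench import manip gives the robot as it stands. The module is installed in compiled form; this text tells all that it offers.
- The arm moves only by the tool jog_arm, never from a script. Its argument "deltas" is one flat list of numbers, 7 for each row, row after row: the turn, a rotation vector about the tool's x, y, z in degrees, then the shift along the tool's x, y, z in m, then the finger opening in m, from 0 to 0.0854. In form: [rx, ry, rz, dx, dy, dz, grip, rx, ry, rz, dx, dy, dz, grip, ...]. A call has 1 to 5 rows; each row shifts and turns the commanded pose from where the row before left it, along the tool's axes as they then stand; what a row does not reach is not made up. A row lasts 1/12 s, in which the tool goes at most 41.7 mm and 7.16 degrees, less where a joint would pass 70% of its speed; a pose out of reach is approached as far as the arm can. A call with a gripper value outside its range is refused whole. The fingers move at their own pace and stop on an object; "squeeze" is the grip in N (left out, the last holds). Time passes only in rows, so rows that do not move let the fingers close. It gives the time, the measured TCP pose, the force, the opening and the grip force at its end, in the units of the state.
- manip.get_obs(): the state, without advancing time (a new reading comes with each control period).
- manip.camera(name): name is "scene" or "side" or "wrist"; returns the picture (480x640x3 uint8, blue, green, red); there is no depth.
- manip.camera_info(name): a dict with "intrinsics" (3x3 intrinsics, pixels), "view" (4x4, takes a point from world to camera coordinates). Camera axes: x right, y down, z forward; pixel columns grow to the right and rows downward; lengths in m; the calibration is good to about 2 mm. A picture is of the moment at which its call begins: read the wrist's pose just before it. camera_info takes no time and is no camera call; for the wrist camera it gives the pose at the moment of the call.
- manip.finish_job(): hands the job in; it is judged then, once.
The state is a dict: "time": time; "joint_pos": joint angles; "qvel": joint speeds; "effort": joint torques, N m; "tcp_pos": TCP position; "orientation": TCP orientation; "force": force on the tool from outside, world axes, zero at the start; "moment": the same for the moment, N m; "grip_width": opening from 0.0 (shut) to 1.0 (fully open); "grip_force": force on a finger pad.
Only numpy, scipy, OpenCV 4.12 (cv2) and the standard library are available. Lean on these libraries where they do the work, as an engineer would, in place of code of your own. Each camera call takes 0.05 s, during which the arm holds its last target. There are 200 camera calls.

### The job

Flip the orange cam lever outward, all the way down, to free the clip carriage on its rail. Then squeeze the spring clip's two red handles together until its jaws stand wide open, slide the clip along the rail to the colour chart and finish while holding it there: jaws still squeezed wide open, with the card's near edge well inside the mouth and touching neither jaw, so that a test strip can be slipped in. Do not shift the card stand, and leave the amber bottle, the beaker and the cream jar where they are.

Things in the scene. Friction and masses are not known exactly. Their poses are not given: they have to be found in the camera images.
- rig: fixture screwed to the bench: blue base plate 205 x 80 mm, 10 mm thick, with a steel rail along its x axis. Origin on the bench in the plate's long middle line, 155 mm from its rear end and 50 mm from its front end; x points along the rail towards the colour chart, y to the cam lever's side, z up. Placed anew each time with a different yaw
- cam_lever (a joint): orange cam lever in a bracket beside the rail, on an axis parallel to the rail. 0 = upright: its steel nose lies in front of a lug on the carriage and locks it; it swings outward and down, away from the rail (towards the rig's +y), to 1.4 rad = nearly flat, free. Needs about 1.5 N at the ball and stays where it is left. Starts between 0 and 0.12
- lever_ball (a point): centre of the orange ball, 22 mm across, at the end of the cam lever, 65 mm from its axis; 95 mm above the bench when upright. The lever's bar below it is 10 mm wide along the rail and 12 mm thick
- lever_axis (a point): fixed point on the cam lever's axis, in the middle of the lever, 30 mm above the bench and 58 mm beside the rail's middle line (in the rig's axes at x -80, y +58 mm)
- carriage: aluminium carriage carrying the spring clip; slides along the rig's x from its parked place (origin 80 mm behind the rig's origin) by up to 150 mm, about 1 N of friction. Origin at bench height under the middle between the clip's two pivots; axes as the rig's. Its block, 28 mm wide, top 42 mm above the bench, lies under the handles; a black stop 15 mm wide stands between them
- handles (a point): point to squeeze, on the carriage midway between the two red handles, 40 mm behind the pivots, 62.5 mm above the bench. Handles: upright plates 50 mm long, 25 mm high, 4 mm thick, splayed to the rear: 54 mm over the outer faces here, 64 mm at the rear ends. Squeezed together along the rig's y they stop when parallel, 32 mm over all. Spring: 3 N a side at first, 6 N at the stop
- mouth (a point): on the carriage, midway between the two jaw tips, 50 mm in front of the pivots, 62.5 mm above the bench; x points forward, out of the mouth, towards the card. Jaws are 25 mm high; at rest the tips meet, squeezed right open they stand about 28 mm apart and the mouth is 50 mm deep
- left_jaw (a joint): opening angle of the clip's arm on the lever side (rig's +y): 0 = shut, 0.28 rad = handle squeezed to its stop. It springs shut when let go
- right_jaw (a joint): the same for the other arm (rig's -y): 0 = shut, 0.28 = squeezed to its stop
- card_stand: white colour chart card, 110 mm long, 110 mm high, 4 mm thick, with nine coloured squares, standing upright in a loose dark steel foot 80 x 70 x 18 mm, 0.9 kg in all. Origin at the centre of the foot's underside; the card lies in its x-z plane, in line with the rail, within 2 mm and 0.05 rad; the card reaches 30 mm out of the foot towards the clip
- card_edge (a point): point on the card's upright near edge, the one that faces the clip, 62.5 mm above the bench (the jaws' height), in the middle of its thickness; 50 to 110 mm ahead of the parked clip's jaw tips at the start
- amber_bottle: bystander: amber glass bottle with a black cap, 66 mm across, 150 mm high; origin at the centre of its underside
- beaker: bystander: open glass beaker, 68 mm across, 90 mm high; origin at the centre of its underside
- cream_jar: bystander: white jar with a metal lid, 64 mm across, 60 mm high; origin at the centre of its underside
Things that resemble listed ones, but are neither listed nor needed, are in the scene too. What is meant by the rig is not turquoise, and is the smaller of those in its own colour. What is shaped like the card_stand but green is not meant.

How it is judged:
On the way, in this order (a step that is already met when the one before it is completed fails the run):
1. the cam lever is flipped outward, at least 1.1 rad (value of joint cam_lever above 1.1 rad), for 0.1 s.
2. the clip is squeezed open (both arms over 0.2 rad) while its jaw tips are still short of the card's edge (value of joint each of left_jaw, right_jaw above 0.2 rad and x of card_edge in the frame of mouth above 0.002 m), for 0.1 s.
At the end, for the whole second after the job is handed in: The robot still squeezes the clip (over 3 N) with both arms open more than 0.2 rad, the clip at rest with the card's near edge 8 to 45 mm inside the mouth and within 8 mm of its middle, neither clip nor robot touching the card, and the cam lever flipped beyond 1.1 rad (value of joint cam_lever above 1.1 rad and value of joint each of left_jaw, right_jaw above 0.2 rad and x of card_edge in the frame of mouth between -0.045 and -0.008 m and y of card_edge in the frame of mouth between -0.008 and 0.008 m and contact force between the fingers and carriage above 3 N and contact force between each of carriage, the arm and card_stand below 0.3 N and linear speed of carriage below 0.01 m/s); the arm keeps its last pose, push and grip.
It fails at once if the card stand is shifted more than 6 mm or tipped (distance of card_stand from where it was at the start of the episode above 0.006 m or angle between card_stand's own z axis and vertical above 0.1 rad).
It fails at once if a bystander is moved more than 20 mm or tipped (distance of any of amber_bottle, beaker, cream_jar from where it was at the start of the episode above 0.02 m or angle between any of amber_bottle, beaker, cream_jar's own z axis and vertical above 0.3 rad).
It also fails if it takes over 43 s, if anything falls off the work surface, if the arm or the gripper's body presses on something with over 40 N, if the wrist force passes 120 N, or if a joint passes its speed limit or range.

## Working session

There is one attempt and no reset: what is moved stays moved. The work goes in short steps, Python scripts to look and compute and a tool call to move; the robot and the scene stay as the last step left them, time stands still between calls to the robot, and variables do not carry over. Pictures are saved under pics/ and viewed, at most 10 in all, crops included, and the job is handed in when it is done.

Besides the shell and the picture viewer there is one more tool, called after "Emit:" as name(argument=value, ...) on one line, values as JSON. jog_arm: Moves the arm, as the interface text tells. Its arguments: {"type":"object","properties":{"deltas":{"type":"array"},"squeeze":{"type":"number"}},"required":["deltas"]}

```bash
mkdir -p pics
python3 - <<'E'
from bench import manip
import cv2,numpy as np
for n in("scene","side"):
    im=manip.camera(n); cv2.imwrite(f"pics/{n}0.png",im)
    i=manip.camera_info(n); print(n,np.round(i["intrinsics"],1).tolist(),np.round(i["view"],4).tolist())
o=manip.get_obs(); print({k:np.round(v,3).tolist() for k,v in o.items()})
E
```

```text
scene [[477.5, 0.0, 317.2], [0.0, 477.5, 232.8], [0.0, 0.0, 1.0]] [[-0.6938, 0.7201, 0.0105, 0.3643], [0.4221, 0.4185, -0.8042, -0.2121], [-0.5835, -0.5535, -0.5943, 1.4901], [0.0, 0.0, 0.0, 1.0]]
side [[624.0, 0.0, 331.7], [0.0, 624.0, 237.6], [0.0, 0.0, 1.0]] [[0.9655, -0.2599, -0.0135, -0.5793], [-0.1415, -0.4808, -0.8654, 0.1873], [0.2185, 0.8374, -0.501, 1.3114], [0.0, 0.0, 0.0, 1.0]]
{'time': 0.1, 'joint_pos': [-0.085, 0.351, 1.652, 0.0, 1.139, -0.085], 'qvel': [-0.001, -0.0, -0.001, -0.001, 0.0, -0.0], 'effort': [0.001, -50.684, -29.188, -0.0, 0.003, 0.0], 'tcp_pos': [0.55, 0.0, 0.203], 'orientation': [0.707, 0.707, -0.0, -0.0], 'force': [-0.119, 0.971, -0.721], 'moment': [-0.005, -0.01, 0.031], 'grip_force': 0.0, 'grip_width': 1.002}
```

View pics/scene0.png

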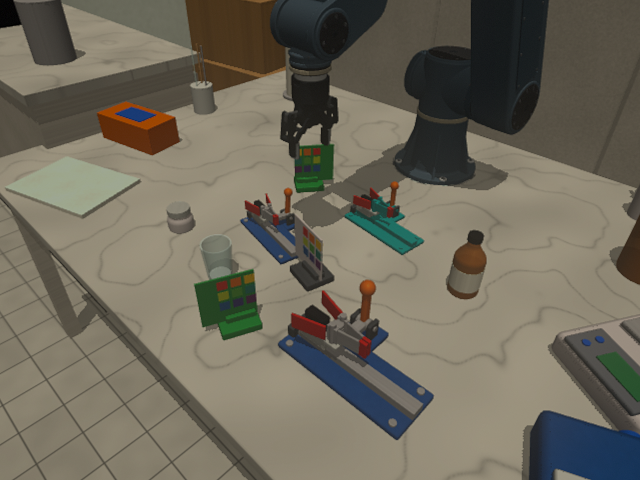

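View pics/side0.png

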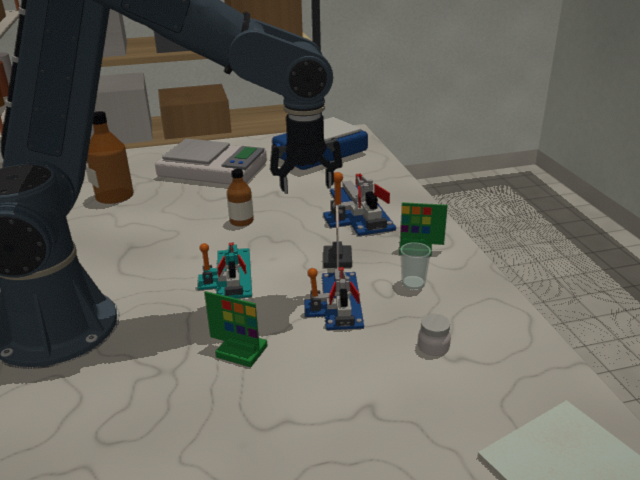

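```bash
cat > h.py <<'E'
from bench import manip
import cv2,numpy as np
def cam(n):
    i=manip.camera_info(n); return np.array(i["intrinsics"]),np.array(i["view"])
def ray(c,p):
    K,V=c; d=V[:3,:3].T@np.linalg.inv(K)@np.array([p[0],p[1],1.]); return -V[:3,:3].T@V[:3,3],d
def onz(c,p,z):
    o,d=ray(c,p); return o+d*(z-o[2])/d[2]
def proj(c,P):
    K,V=c; q=K@(V[:3,:3]@np.asarray(P,float)+V[:3,3]); return q[:2]/q[2]
def tri(c1,p1,c2,p2):
    o1,d1=ray(c1,p1);o2,d2=ray(c2,p2)
    s=np.linalg.lstsq(np.c_[d1,-d2],o2-o1,rcond=None)[0]
    a,b=o1+d1*s[0],o2+d2*s[1]; return (a+b)/2,np.linalg.norm(a-b)
def blobs(im,lo,hi,box,amin=15):
    m=cv2.inRange(cv2.cvtColor(im,cv2.COLOR_BGR2HSV),lo,hi); k=np.zeros_like(m); x0,y0,x1,y1=box; k[y0:y1,x0:x1]=m[y0:y1,x0:x1]
    n,l,s,c=cv2.connectedComponentsWithStats(k); return k,[(s[i].tolist(),c[i].round(1).tolist()) for i in range(1,n) if s[i,4]>=amin]
E
python3 - <<'E'
from h import *
S={n:cv2.imread(f"pics/{n}0.png") for n in("scene","side")}
bx={"scene":(225,170,345,300),"side":(290,190,385,340)}
for n,im in S.items():
    c=cam(n)
    print(n,"orange",blobs(im,(5,170,90),(18,255,255),bx[n])[1])
    k,b=blobs(im,(105,120,40),(125,255,255),bx[n]); print("blue",b)
    pts=np.argwhere(k>0)[:,::-1].astype(np.float32); W=np.array([onz(c,p,.01)[:2] for p in pts],np.float32)
    r=cv2.minAreaRect(W); print(r, cv2.boxPoints(r).round(4).tolist())
    print("red",blobs(im,(0,150,60),(4,255,255),bx[n])[1])
a=S["scene"][170:300,225:345];b=S["side"][190:340,290:385]
cv2.imwrite("pics/crop.png",np.hstack([cv2.resize(a,(390,422),interpolation=2),cv2.resize(b,(267,422),interpolation=2)]))
E
```

```text
scene orange [([284, 188, 8, 7, 42], [287.7, 191.2]), ([285, 197, 5, 16, 45], [287.0, 205.5]), ([310, 234, 4, 9, 21], [311.5, 238.3]), ([231, 277, 10, 10, 75], [235.4, 281.7])]
blue [([241, 220, 51, 44, 563], [266.5, 240.7]), ([276, 223, 19, 22, 178], [286.2, 231.5])]
((0.5181963443756104, -0.1558554619550705), (0.4425227642059326, 0.15543657541275024), 35.35404586791992) [[0.29280000925064087, -0.22050000727176666], [0.38269999623298645, -0.3472999930381775], [0.7436000108718872, -0.09120000153779984], [0.6536999940872192, 0.035599999129772186]]
red [([266, 194, 4, 9, 21], [267.2, 198.8]), ([245, 201, 15, 14, 117], [252.1, 207.7]), ([273, 214, 6, 11, 48], [275.1, 219.1]), ([304, 228, 3, 9, 21], [305.0, 232.0]), ([322, 291, 9, 9, 54], [324.9, 296.0])]
side orange [([336, 190, 4, 14, 29], [337.8, 195.9]), ([308, 269, 9, 7, 50], [312.1, 272.0]), ([311, 279, 6, 17, 36], [313.5, 287.1])]
blue [([341, 190, 10, 12, 82], [344.5, 196.3]), ([339, 210, 46, 25, 406], [357.6, 223.4]), ([382, 211, 3, 7, 20], [383.0, 214.2]), ([324, 212, 12, 15, 116], [330.0, 218.5]), ([323, 273, 12, 20, 166], [327.8, 282.4]), ([346, 273, 12, 16, 62], [352.5, 279.1]), ([305, 295, 59, 35, 674], [334.9, 313.9])]
((0.6795392036437988, 0.12086045742034912), (0.6537027359008789, 0.1662904918193817), 69.70465087890625) [[0.48820000886917114, -0.15690000355243683], [0.6442000269889832, -0.21449999511241913], [0.8708999752998352, 0.3986000120639801], [0.714900016784668, 0.4562999904155731]]
red [([359, 190, 2, 17, 32], [359.5, 197.5]), ([374, 190, 11, 11, 76], [380.0, 193.7]), ([339, 267, 5, 4, 17], [341.1, 268.4]), ([330, 283, 6, 22, 54], [332.3, 293.0]), ([350, 283, 9, 18, 60], [354.2, 291.6])]
```

View pics/crop.png

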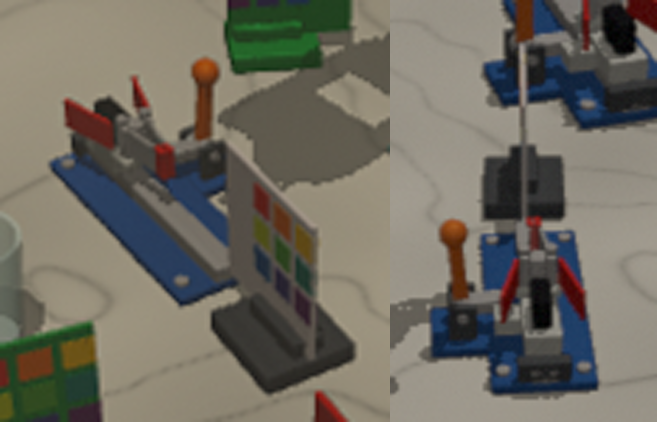

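Run:
```python
from h import *
s,d=cam("scene"),cam("side")
print("ball",tri(s,(287.7,191.2),d,(312.2,272.2)))
for p in [(363.6,327.7),(325.6,329),(355.8,273)]: print("side",onz(d,p,.01).round(4))
for p in [(241,220.8),(280.4,263.2)]: print("scene",onz(s,p,.01).round(4))
print("card top near edge", tri(s,(225/3.25+225,135/3.25+170),d,(132/2.81+290,42/2.81+190)))
i=manip.camera_info("wrist"); V=np.array(i["view"]); print(np.array(i["intrinsics"]).round(1).tolist(), (-V[:3,:3].T@V[:3,3]).round(4), V[:3,:3].round(3).tolist())
for n,p,z in(("scene",(217,275),0),("side",(413,285),0),("side",(434,345),0)): print(n,p,onz(cam(n),p,z).round(3))
```

```text
ball (array([ 0.53474801, -0.09196483,  0.09634551]), np.float64(0.0008944570905429406))
side [ 0.6156 -0.1937  0.01  ]
side [ 0.5397 -0.1763  0.01  ]
side [0.6598 0.0056 0.01  ]
scene [ 0.623  -0.1756  0.01  ]
scene [0.6658 0.0194 0.01  ]
card top near edge (array([0.63949985, 0.05497569, 0.16175488]), np.float64(0.021519264160937225))
[[417.2, 0.0, 317.0], [0.0, 417.2, 245.0], [0.0, 0.0, 1.0]] [0.5504 0.0672 0.3742] [[1.0, -0.001, 0.0], [-0.001, -0.964, 0.266], [0.0, -0.266, -0.964]]
scene (217, 275) [ 0.785 -0.06   0.   ]
side (413, 285) [ 0.775 -0.064  0.   ]
side (434, 345) [ 0.738 -0.273  0.   ]
```

Run:
```python
from h import *
c=cam("wrist"); im=manip.camera("wrist"); cv2.imwrite("pics/w0.png",im)
o,x=np.array([.6086,-.0265]),np.array([.216,.976])
```

```text
(no output)
```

View pics/w0.png

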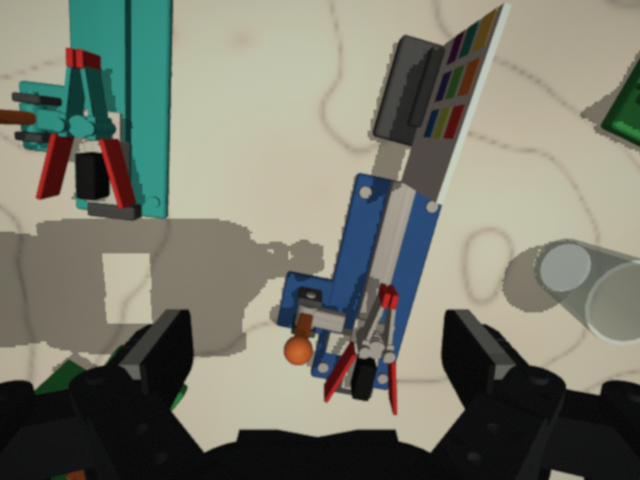

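Run:
```python
from h import *
c=cam("wrist"); im=cv2.imread("pics/w0.png")
k,b=blobs(im,(105,110,40),(125,255,255),(270,160,460,400),50)
hull=cv2.convexHull(np.argwhere(k>0)[:,::-1].astype(np.int32))
for p in hull[:,0]: print(p.tolist(),onz(c,p,.01)[:2].round(4).tolist(),end="; ")
print()
# right edge fit
E=[]
for y in range(215,330,4):
    xs=np.where(k[y]>0)[0]
    if len(xs): E.append(onz(c,(xs.max()+.5,y),.01)[:2])
L=[]
for y in range(185,265,4):
    xs=np.where(k[y]>0)[0]; L.append(onz(c,(xs.min()-.5,y),.01)[:2])
F=[]
for nm,Q in(("R",E),("L",L)):
    v=cv2.fitLine(np.array(Q,np.float32),cv2.DIST_HUBER,0,.001,.001).ravel(); v[:2]*=np.sign(v[1]); print(nm,v.round(4),np.degrees(np.arctan2(v[1],v[0])).round(2)); F.append(v)
for p in[(366,192),(432,207),(323,368),(382,379)]: print("screw",p,onz(c,p,.01)[:2].round(4))
# ball
k,b=blobs(im,(5,170,90),(18,255,255),(270,300,330,380)); print("orange",b); print(onz(c,(298,350),.095).round(4))
k,b=blobs(im,(0,150,60),(4,255,255),(310,270,420,420)); print("red",b); print("tip",onz(c,(390,287),.075).round(4), onz(c,(388,306),.075).round(4))
for z in(.11,.12,.128): print("card",z,onz(c,(439,204),z).round(4),onz(c,(506,5),z).round(4))
s=cam("side"); print("card tri",tri(c,(439,204),s,(132/2.81+290,42/2.81+190)))
```

```text
[439, 209] [0.6586, -0.0004]; [437, 216] [0.6573, -0.0067]; [430, 240] [0.6526, -0.0287]; [387, 387] [0.6204, -0.1806]; [386, 388] [0.6194, -0.1818]; [383, 388] [0.6164, -0.1818]; [377, 387] [0.6104, -0.1806]; [318, 376] [0.5514, -0.168]; [313, 375] [0.5464, -0.1669]; [312, 374] [0.5454, -0.1658]; [278, 323] [0.5132, -0.1105]; [278, 320] [0.5133, -0.1074]; [281, 304] [0.5166, -0.0909]; [286, 279] [0.5218, -0.0659]; [288, 273] [0.5238, -0.06]; [357, 176] [0.5853, 0.0287]; [358, 175] [0.5861, 0.0296]; [360, 174] [0.5878, 0.0304]; [361, 174] [0.5887, 0.0304]; [371, 176] [0.5974, 0.0287]; [389, 180] [0.6132, 0.0252]; [417, 192] [0.6381, 0.0147]; [419, 193] [0.64, 0.0139]; [427, 198] [0.6473, 0.0094]; [439, 206] [0.6584, 0.0023]; 
R [ 0.2085  0.978   0.6466 -0.057 ] 77.96
L [ 0.2153  0.9765  0.5763 -0.0131] 77.57
screw (366, 192) [0.5935 0.0148]
screw (432, 207) [0.6522 0.0014]
screw (323, 368) [ 0.5563 -0.1591]
screw (382, 379) [ 0.615  -0.1715]
orange [([300, 315, 12, 23, 148], [305.9, 323.7]), ([285, 337, 27, 27, 580], [297.9, 350.1])]
[ 0.5363 -0.0911  0.095 ]
red [([379, 284, 19, 25, 330], [387.6, 296.5]), ([325, 342, 31, 60, 615], [339.4, 371.6]), ([389, 363, 8, 51, 281], [392.6, 386.2])]
tip [ 0.6064 -0.0488  0.075 ] [ 0.6055 -0.0645  0.075 ]
card 0.11 [0.6286 0.0214 0.11  ] [0.6579 0.1354 0.11  ]
card 0.12 [0.6257 0.0232 0.12  ] [0.6539 0.1328 0.12  ]
card 0.128 [0.6233 0.0245 0.128 ] [0.6506 0.1307 0.128 ]
card tri (array([0.6160108 , 0.03216884, 0.17851424]), np.float64(0.014725842607721827))
```

Emit:
jog_arm(deltas=[0, 0, 6.1, 0, 0, 0, 0, 0, 0, 6.1, 0, 0, 0, 0, 0, 0, 0, -0.031, 0.0135, 0, 0, 0, 0, 0, -0.031, 0.0135, 0, 0, 0, 0, 0, -0.031, 0.0135, 0, 0], squeeze=20)

```text
time: 0.57
tcp_pos: [0.57, -0.1003, 0.2035]
orientation: [0.778, 0.628, -0.0, -0.0]
force: [0.5, 0.1, 0.4]
grip_width: 0.299
grip_force: 0.0
```

Emit:
jog_arm(deltas=[0, 0, 0, 0, 0, 0.03, 0, 0, 0, 0, 0, 0, 0.03, 0, 0, 0, 0, 0, 0, 0.03, 0, 0, 0, 0, 0, 0, 0.025, 0, 0, 0, 0, 0, 0, 0, 0])

```text
time: 0.98
tcp_pos: [0.567, -0.0988, 0.0838]
orientation: [0.778, 0.628, -0.002, -0.003]
force: [-0.9, -0.4, -0.9]
grip_width: 0.002
grip_force: 0.0
```

Emit:
jog_arm(deltas=[0, 0, 0, 0, -0.01, 0, 0, 0, 0, 0, 0, -0.01, 0, 0, 0, 0, 0, 0, -0.01, 0, 0, 0, 0, 0, 0, -0.01, 0, 0, 0, 0, 0, 0, -0.008, 0, 0])

```text
time: 1.4
tcp_pos: [0.5229, -0.0892, 0.0899]
orientation: [0.778, 0.628, 0.0, 0.0]
force: [0.8, -0.1, 0.7]
grip_width: 0.002
grip_force: 0.0
```

Emit:
jog_arm(deltas=[0, 0, 0, 0, -0.01, 0.006, 0, 0, 0, 0, 0, -0.01, 0.006, 0, 0, 0, 0, 0, -0.01, 0.006, 0, 0, 0, 0, 0, -0.008, 0.005, 0, 0, 0, 0, 0, -0.005, 0.004, 0])

```text
time: 1.82
tcp_pos: [0.4805, -0.0801, 0.0619]
orientation: [0.778, 0.628, 0.0, 0.0]
force: [0.8, 0.7, -0.8]
grip_width: -0.002
grip_force: 0.0
```

Run:
```python
from h import *
im=manip.camera("side"); cv2.imwrite("pics/s1.png",cv2.resize(im[200:350,220:400],None,fx=3,fy=3))
```

```text
(no output)
```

View pics/s1.png

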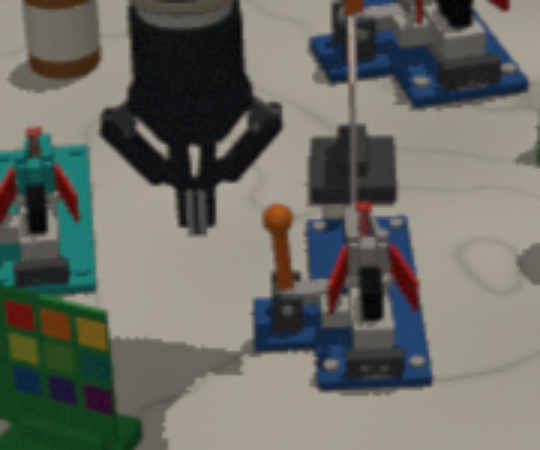

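Run:
```python
from h import *
o=manip.get_obs(); print(o["tcp_pos"].round(4),o["grip_width"])
c=cam("side"); print(proj(c,o["tcp_pos"]),proj(c,(.5355,-.0915,.095)))
w=cam("wrist"); im=manip.camera("wrist"); cv2.imwrite("pics/w1.png",im)
k,b=blobs(im,(5,170,90),(18,255,255),(0,0,640,480),60); print(b); print(proj(w,o["tcp_pos"]))
print(proj(w,(.5355,-.0915,.095)))
im=manip.camera("side");print(blobs(im,(5,170,90),(18,255,255),(290,250,340,310))[1])
im=manip.camera("scene");print(blobs(im,(5,170,90),(18,255,255),(225,170,345,225))[1])
```

```text
[ 0.4796 -0.0799  0.0611] -0.0006440901702898732
[286.18298593 287.23354672] [312.71099225 272.65623415]
[([434, 262, 75, 89, 3376], [473.9, 315.1])]
[315.34654954 289.34972001]
[473.70605296 322.72882635]
[([308, 269, 9, 8, 55], [312.0, 272.3]), ([311, 278, 6, 18, 65], [313.8, 286.9])]
[([284, 188, 8, 7, 42], [287.7, 191.2]), ([285, 197, 5, 16, 47], [287.0, 205.3])]
```

View pics/w1.png

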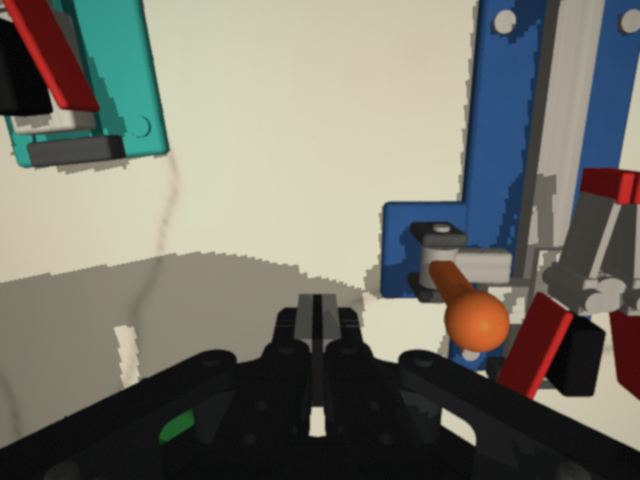

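Run:
```python
from h import *
o=manip.get_obs(); w=cam("wrist"); s=cam("side"); sc=cam("scene")
x=np.array([.211,.977,0])
for d in(0,.01,.02,.03):
    P=o["tcp_pos"]+[0,0,d]; print(d,proj(w,P+.011*x).round(),proj(w,P).round(),proj(s,P+.011*x).round(1),proj(s,P-.011*x).round(1),proj(sc,P).round())
im=manip.camera("scene"); g=cv2.cvtColor(im,cv2.COLOR_BGR2GRAY); r=proj(sc,o["tcp_pos"]).astype(int); print(r)
for y in range(r[1]-26,r[1]+12,2): print(y,g[y,r[0]-8:r[0]+9:2].tolist())
```

```text
0 [315. 265.] [315. 289.] [287.2 283.9] [287.1 289.8] [307. 197.]
0.01 [315. 273.] [315. 298.] [287. 280.] [286.8 285.9] [307. 193.]
0.02 [315. 282.] [315. 308.] [286.7 276.1] [286.6 281.9] [307. 190.]
0.03 [315. 291.] [315. 319.] [286.5 272.1] [286.4 277.9] [307. 186.]
[306 196]
170 [34, 35, 34, 34, 32, 33, 32, 32, 31]
172 [36, 36, 35, 32, 33, 32, 32, 33, 42]
174 [35, 34, 35, 33, 34, 31, 35, 35, 48]
176 [46, 33, 33, 34, 38, 42, 63, 38, 49]
178 [55, 44, 34, 33, 57, 48, 61, 39, 49]
180 [48, 41, 33, 34, 61, 48, 61, 36, 46]
182 [48, 42, 32, 36, 60, 47, 61, 39, 51]
184 [53, 48, 36, 33, 64, 53, 60, 46, 52]
186 [52, 52, 46, 33, 64, 53, 70, 54, 53]
188 [50, 49, 49, 50, 69, 50, 52, 47, 47]
190 [48, 48, 46, 46, 47, 46, 45, 46, 46]
192 [58, 59, 64, 81, 81, 83, 83, 84, 83]
194 [89, 87, 82, 88, 89, 89, 89, 90, 89]
196 [88, 87, 81, 86, 90, 89, 90, 89, 89]
198 [88, 87, 80, 86, 89, 89, 89, 89, 90]
200 [86, 82, 84, 89, 90, 89, 89, 89, 90]
202 [79, 85, 89, 89, 90, 90, 89, 90, 90]
204 [84, 89, 90, 90, 89, 90, 90, 90, 89]
206 [86, 90, 90, 90, 90, 91, 90, 90, 91]
```

Emit:
jog_arm(deltas=[0, 0, 0, 0, 0, -0.035, 0, 0, 0, 0, 0, 0.02, -0.015, 0, 0, 0, 0, 0, 0.036, 0, 0, 0, 0, 0, 0, 0.036, 0, 0, 0, 0, 0, 0, 0, 0.025, 0])

```text
time: 2.48
tcp_pos: [0.5797, -0.1019, 0.0915]
orientation: [0.778, 0.628, 0.004, 0.006]
force: [1.0, -0.3, -0.1]
grip_width: -0.0
grip_force: 0.0
```

Emit:
jog_arm(deltas=[0, 0, 0, 0, 0, 0.02, 0, 0, 0, 0, 0, 0, 0.01, 0, 0, 0, 0, 0, 0, 0, 0])

```text
time: 2.73
tcp_pos: [0.5698, -0.0994, 0.0547]
orientation: [0.778, 0.628, -0.001, -0.001]
force: [-0.3, 0.5, 0.1]
grip_width: 0.002
grip_force: 0.0
```

Emit:
jog_arm(deltas=[0, 0, 0, 0, -0.01, 0, 0, 0, 0, 0, 0, -0.01, 0, 0, 0, 0, 0, 0, -0.01, 0, 0, 0, 0, 0, 0, -0.01, 0, 0, 0, 0, 0, 0, -0.008, 0, 0])

```text
time: 3.15
tcp_pos: [0.5243, -0.0896, 0.058]
orientation: [0.778, 0.628, 0.001, 0.001]
force: [1.2, -0.2, 0.3]
grip_width: 0.001
grip_force: 0.5
```

Run:
```python
from h import *
im=manip.camera("side");print(blobs(im,(5,170,90),(18,255,255),(260,250,340,330))[1])
im=manip.camera("scene");print(blobs(im,(5,170,90),(18,255,255),(225,160,345,225))[1])
print(manip.get_obs()["tcp_pos"],manip.get_obs()["force"])
```

```text
[([294, 273, 9, 9, 52], [297.6, 277.3]), ([301, 281, 14, 16, 78], [307.4, 288.6])]
[([298, 188, 4, 6, 17], [299.5, 191.0]), ([287, 196, 10, 16, 59], [291.7, 204.5])]
[ 0.52366467 -0.08940964  0.05761189] [0.28489395 0.08041602 0.33136392]
```

Emit:
jog_arm(deltas=[0, 0, 0, 0, -0.01, 0.006, 0, 0, 0, 0, 0, -0.01, 0.006, 0, 0, 0, 0, 0, -0.01, 0.006, 0, 0, 0, 0, 0, -0.008, 0.006, 0, 0, 0, 0, 0, -0.004, 0.006, 0])

```text
time: 3.67
tcp_pos: [0.4827, -0.0806, 0.0266]
orientation: [0.778, 0.628, 0.0, 0.0]
force: [0.0, -0.3, 0.3]
grip_width: -0.004
grip_force: 0.5
```

Run:
```python
from h import *
a=manip.camera("side");A=blobs(a,(5,170,90),(18,255,255),(240,250,340,340))[1]
b=manip.camera("scene");B=blobs(b,(5,170,90),(18,255,255),(225,160,365,235))[1]
print(A,B,manip.get_obs()["tcp_pos"],manip.get_obs()["force"])
cv2.imwrite("pics/s2.png",np.hstack([cv2.resize(a[220:340,230:390],None,fx=2.4,fy=2.4),cv2.resize(b[150:270,225:385],None,fx=2.4,fy=2.4)]))
```

```text
[([281, 290, 32, 10, 142], [296.0, 295.5]), ([240, 305, 3, 8, 22], [240.9, 308.8])] [([290, 201, 22, 12, 90], [301.1, 206.3])] [ 0.48224676 -0.08046136  0.02597749] [-0.23906662 -0.30030807  0.01101911]
```

View pics/s2.png

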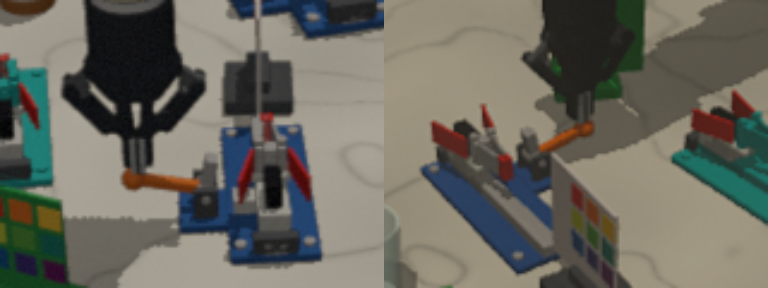

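Emit:
jog_arm(deltas=[0, 0, 0, 0, -0.002, 0.004, 0, 0, 0, 0, 0, 0, 0.002, 0, 0, 0, 0, 0, 0, 0, 0])

```text
time: 4.02
tcp_pos: [0.482, -0.0805, 0.0219]
orientation: [0.778, 0.628, 0.0, 0.001]
force: [-5.0, 2.0, 25.3]
grip_width: 0.002
grip_force: 12.8
```

Emit:
jog_arm(deltas=[0, 0, 0, 0, 0, -0.03, 0, 0, 0, 0, 0, 0, -0.035, 0, 0, 0, 0, 0, 0, -0.035, 0.075])

```text
time: 4.27
tcp_pos: [0.4808, -0.0802, 0.1216]
orientation: [0.778, 0.628, -0.0, -0.001]
force: [0.8, -1.0, -0.3]
grip_width: 0.129
grip_force: 0.0
```

Run:
```python
from h import *
a=manip.camera("side");A=blobs(a,(5,170,90),(18,255,255),(265,270,340,340))
b=manip.camera("scene");B=blobs(b,(5,170,90),(18,255,255),(225,180,345,235))
print(A[1],B[1])
pa=np.argwhere(A[0]>0)[:,::-1]; pb=np.argwhere(B[0]>0)[:,::-1]
l=pa[pa[:,0]<pa[:,0].min()+9].mean(0); r=pb[pb[:,0]>pb[:,0].max()-8].mean(0)
P,e=tri(cam("side"),l,cam("scene"),r); print(l,r,P,e, np.arccos((P[2]-.03)/.065))
# card from wrist
w=cam("wrist"); im=manip.camera("wrist"); cv2.imwrite("pics/w2.png",im)
print(manip.get_obs()["tcp_pos"],manip.get_obs()["time"])
```

```text
[([281, 291, 32, 9, 154], [295.1, 295.7])] [([290, 199, 22, 14, 99], [301.7, 205.8])]
[284.98181818 294.54545455] [307.56521739 203.41304348] [ 0.47762862 -0.07882713  0.04112557] 0.0030820995793879443 1.3987868156084353
[ 0.48268858 -0.08063177  0.12295441] 4.4167
```

View pics/w2.png

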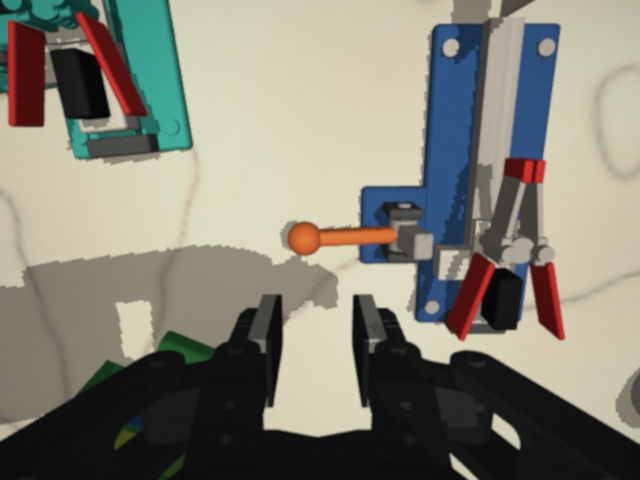

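Run:
```python
from h import *
w=cam("wrist"); t=manip.get_obs()["tcp_pos"]; x=np.array([.2113,.9774]);y=np.array([-.9774,.2113])
R=lambda p,z:((onz(w,p,z)[:2]-t[:2])@np.c_[x,y]*1000).round(1)
im=cv2.imread("pics/w2.png")
k,b=blobs(im,(105,110,40),(125,255,255),(350,15,600,335),50)
for r in(60,90,120,150): 
    xs=np.where(k[r]>0)[0]; print("plate row",r,xs.min(),xs.max(),R((xs.min(),r),.01),R((xs.max(),r),.01))
for p in[(451,48),(547,47),(432,307)]: print("screw",R(p,.01))
k,b=blobs(im,(0,150,60),(4,255,255),(430,140,580,350),50); print(b)
n,l,s,c=cv2.connectedComponentsWithStats(k)
for i in range(1,n):
    if s[i,4]>100:
        q=cv2.boxPoints(cv2.minAreaRect(np.argwhere(l==i)[:,::-1].astype(np.float32))); print([R(p,.075).tolist() for p in q], q.astype(int).tolist())
print("jaw tip top",R((525,160),.075))
```

```text
plate row 60 432 554 [109.7 -74.2] [ 109.7 -151.3]
plate row 90 430 550 [ 91.9 -74.2] [  91.9 -151.4]
plate row 120 428 546 [ 73.5 -74.2] [  73.4 -151.6]
plate row 150 426 542 [ 54.4 -74.2] [  54.2 -151.7]
screw [116.7 -85.6]
screw [ 117.3 -145.8]
screw [-58.7 -86.3]
[([505, 159, 40, 25, 779], [525.3, 169.8]), ([447, 253, 48, 87, 1876], [470.7, 295.0]), ([530, 263, 34, 76, 1480], [547.3, 298.2])]
[[41.6, -98.9], [53.6, -98.7], [51.6, -119.0], [39.5, -119.5]] [[503, 180], [505, 157], [544, 161], [542, 184]]
[[-45.2, -73.6], [2.6, -87.6], [-2.8, -101.0], [-51.3, -87.7]] [[442, 331], [474, 252], [497, 261], [465, 340]]
[[-4.4, -119.0], [-2.3, -130.9], [-49.6, -145.3], [-51.8, -132.8]] [[529, 264], [551, 260], [564, 337], [542, 341]]
jaw tip top [  52.2 -108.8]
```

Emit:
jog_arm(deltas=[0, 0, 0, -0.013, 0.038, 0, 0.078, 0, 0, 0, -0.013, 0.038, 0, 0.078, 0, 0, 0, -0.011, 0.038, 0, 0.078, 0, 0, 0, 0, 0.001, 0.02, 0.078, 0, 0, 0, 0, 0, 0, 0.078])

```text
time: 4.83
tcp_pos: [0.5848, -0.141, 0.0963]
orientation: [0.779, 0.628, -0.001, -0.002]
force: [-1.6, 0.7, -1.7]
grip_width: 0.915
grip_force: 0.0
```

Run:
```python
from h import *
o=manip.get_obs(); print(o["tcp_pos"],o["grip_width"])
im=manip.camera("wrist"); cv2.imwrite("pics/w3.png",im); np.save("w3.npy",np.array(manip.camera_info("wrist")["view"]))
```

```text
[ 0.58481442 -0.14096595  0.09626474] 0.915448493426084
```

View pics/w3.png

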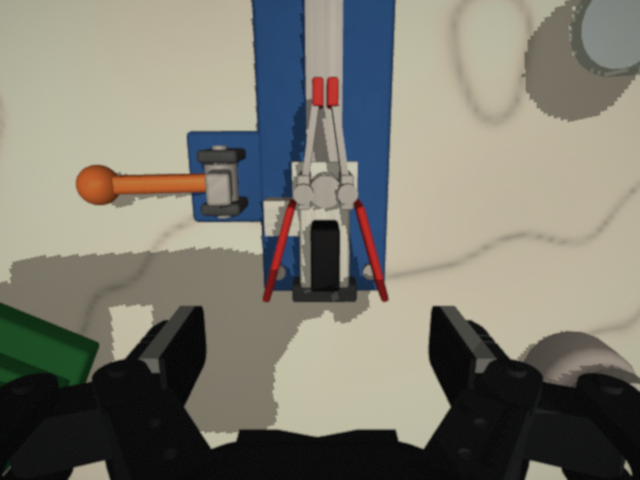

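Emit:
jog_arm(deltas=[0, 0, 0, -0.003, 0.004, 0.01, 0.078, 0, 0, 0, 0, 0, 0.027, 0.078, 0, 0, 0, 0, 0, 0.027, 0.078, 0, 0, 0, 0, 0, 0.017, 0.078, 0, 0, 0, 0, 0, 0, 0.078])

```text
time: 5.3
tcp_pos: [0.5863, -0.1435, 0.0162]
orientation: [0.778, 0.628, -0.002, -0.002]
force: [-0.7, 0.3, -0.9]
grip_width: 0.911
grip_force: 0.0
```

Emit:
jog_arm(deltas=[0, 0, 0, 0, 0, 0, 0.06, 0, 0, 0, 0, 0, 0, 0.05, 0, 0, 0, 0, 0, 0, 0.04, 0, 0, 0, 0, 0, 0, 0.03, 0, 0, 0, 0, 0, 0, 0.02], squeeze=25)

```text
time: 5.72
tcp_pos: [0.5883, -0.1444, 0.0218]
orientation: [0.778, 0.628, -0.0, -0.0]
force: [-11.0, 2.4, 15.0]
grip_width: 0.362
grip_force: 23.7
```

Emit:
jog_arm(deltas=[0, 0, 0, 0, 0, 0, 0.02, 0, 0, 0, 0, 0, 0, 0.02, 0, 0, 0, 0, 0, 0, 0.02])

```text
time: 5.97
tcp_pos: [0.5883, -0.1444, 0.0217]
orientation: [0.778, 0.628, -0.0, -0.0]
force: [-12.0, 1.9, 15.2]
grip_width: 0.361
grip_force: 23.7
```

Run:
```python
from h import *
o=manip.get_obs(); print(o["tcp_pos"],o["grip_width"],o["grip_force"],o["force"])
im=manip.camera("wrist"); b=manip.camera("side")
cv2.imwrite("pics/w4.png",np.hstack([cv2.resize(im,(480,360)),cv2.resize(b[225:345,280:380],(300,360))]));cv2.imwrite("pics/w4full.png",im);cv2.imwrite("pics/s4full.png",b)
```

```text
[ 0.58825224 -0.14438522  0.02173604] 0.3608943237050263 23.723190128803253 [-11.98191567   1.90770841  15.18497766]
```

View pics/w4.png

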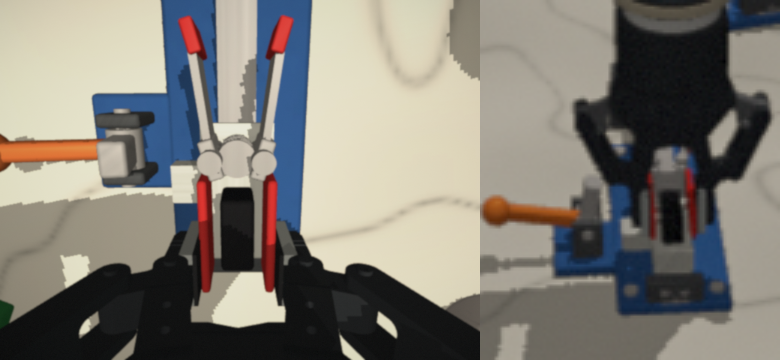

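Run:
```python
from h import *
s=cam("scene"); K=cam("wrist")[0]
R=np.array([[1.,-.001,0],[-.001,-.964,.266],[0,-.266,-.964]]);C=np.array([.5504,.0672,.3742]);V=np.eye(4);V[:3,:3]=R;V[:3,3]=-R@C
w0=(K,V)
im=cv2.imread("pics/scene0.png"); g=cv2.cvtColor(im,cv2.COLOR_BGR2GRAY)
x=np.array([.2113,.9774]);y=np.array([-.9774,.2113]);o=np.array([.6148,-.0272])
for p in[(294.2,211.5),(295.5,212)]:
    P,e=tri(w0,(439.5,204),s,p); print(P.round(4),e.round(4),(P[:2]-o)@x,(P[:2]-o)@y)
for z in(.11,.12,.128):
    P=onz(w0,(439.5,204),z);Q=onz(w0,(506,5),z);print(z,((P[:2]-o)@x).round(4),((P[:2]-o)@y).round(4),((Q[:2]-o)@x).round(4),((Q[:2]-o)@y).round(4),proj(s,P).round(1))
print(g[204:226:2,284:304].tolist())
```

```text
[0.6226 0.0244 0.1327] 0.0023 0.05211740301671458 0.003255319607841013
[0.6218 0.0256 0.1322] 0.0008 0.053092559860104103 0.004283930587274232
0.11 0.0505 -0.0033 0.1679 -0.0075 [291.9 220.9]
0.12 0.0515 -0.0 0.1645 -0.004 [293.4 216.9]
0.128 0.0524 0.0026 0.1618 -0.0013 [294.5 213.6]
[[135, 83, 60, 63, 58, 61, 104, 150, 138, 101, 84, 84, 81, 83, 87, 88, 89, 90, 90, 89], [136, 87, 61, 63, 57, 59, 103, 135, 85, 87, 87, 84, 82, 86, 88, 89, 90, 90, 89, 90], [104, 59, 61, 61, 57, 70, 115, 145, 132, 120, 83, 81, 82, 86, 88, 90, 90, 90, 91, 89], [69, 65, 62, 61, 57, 67, 113, 147, 144, 143, 134, 124, 133, 130, 119, 84, 87, 89, 90, 89], [103, 70, 58, 64, 76, 88, 128, 151, 139, 123, 133, 133, 140, 143, 145, 147, 131, 84, 87, 89], [114, 111, 108, 108, 85, 66, 55, 58, 51, 50, 85, 134, 148, 146, 144, 144, 145, 147, 133, 86], [82, 70, 53, 47, 45, 44, 51, 61, 42, 41, 58, 81, 102, 134, 148, 145, 144, 146, 132, 86], [68, 57, 43, 42, 39, 56, 79, 73, 63, 38, 56, 80, 78, 78, 97, 133, 148, 147, 132, 85], [43, 42, 40, 44, 41, 41, 41, 41, 39, 39, 56, 81, 79, 78, 78, 79, 97, 135, 146, 121], [43, 44, 42, 42, 42, 43, 41, 39, 39, 38, 55, 81, 78, 78, 78, 78, 76, 79, 102, 135], [59, 58, 48, 40, 40, 40, 42, 50, 55, 56, 65, 80, 79, 79, 78, 78, 78, 78, 77, 80]]
```

Emit:
jog_arm(deltas=[0, 0, 0, 0, -0.002, -0.003, 0.02, 0, 0, 0, 0, -0.001, -0.002, 0.02, 0, 0, 0, 0, 0, 0, 0.02])

```text
time: 6.32
tcp_pos: [0.5877, -0.1441, 0.0237]
orientation: [0.778, 0.628, 0.002, 0.002]
force: [20.3, -3.7, -30.0]
grip_width: 0.356
grip_force: 29.3
```

Emit:
jog_arm(deltas=[0, 0, 0, 0, 0.001, 0.002, 0.02, 0, 0, 0, 0, 0.001, 0.0015, 0.02, 0, 0, 0, 0, 0, 0, 0.02])

```text
time: 6.57
tcp_pos: [0.5881, -0.1443, 0.0228]
orientation: [0.778, 0.628, 0.0, 0.0]
force: [-4.0, 0.3, 7.2]
grip_width: 0.35
grip_force: 31.3
```

Emit:
jog_arm(deltas=[0, 0, 0, 0.005, 0, 0, 0.02, 0, 0, 0, 0.01, 0, 0, 0.02, 0, 0, 0, 0.01, 0, 0, 0.02, 0, 0, 0, 0.01, 0, 0, 0.02, 0, 0, 0, 0.005, 0, 0, 0.02])

```text
time: 6.98
tcp_pos: [0.5966, -0.1043, 0.0228]
orientation: [0.778, 0.628, 0.0, 0.0]
force: [-5.6, -0.8, 8.2]
grip_width: 0.355
grip_force: 31.4
```

Emit:
jog_arm(deltas=[0, 0, 0, 0.005, 0, 0, 0.02, 0, 0, 0, 0.01, 0, 0, 0.02, 0, 0, 0, 0.01, 0, 0, 0.02, 0, 0, 0, 0.005, 0, 0, 0.02, 0, 0, 0, 0, 0, 0, 0.02])

```text
time: 7.4
tcp_pos: [0.6028, -0.0746, 0.0228]
orientation: [0.778, 0.628, 0.0, 0.0]
force: [-4.5, 2.6, 10.1]
grip_width: 0.359
grip_force: 31.3
```

```bash
cat > m.py <<'E'
from h import *
t=manip.get_obs()["tcp_pos"]; w=cam("wrist"); im=manip.camera("wrist"); cv2.imwrite("pics/m.png",im)
x=np.array([.2113,.9774]);y=np.array([-.9774,.2113])
R=lambda p,z:((onz(w,p,z)[:2]-t[:2])@np.c_[x,y]*1000).round(1).tolist()
k,b=blobs(im,(0,150,60),(4,255,255),(150,0,490,480),60)
n,l,s,c=cv2.connectedComponentsWithStats(k)
for i in range(1,n):
    if s[i,4]>100:
        q=cv2.boxPoints(cv2.minAreaRect(np.argwhere(l==i)[:,::-1].astype(np.float32))); print("red",s[i].tolist(),[R(p,.075) for p in q])
g=cv2.inRange(cv2.cvtColor(im,cv2.COLOR_BGR2HSV),(0,0,150),(179,60,255))
n,l,s,c=cv2.connectedComponentsWithStats(g)
for i in range(1,n):
    if s[i,4]>300 and s[i,1]<200: print("white",s[i].tolist(),c[i].round().tolist())
H=cv2.cvtColor(im,cv2.COLOR_BGR2GRAY)
for r in range(0,200,12): print(r,H[r,230:410:6].tolist())
E
python3 m.py
```

```text
red [240, 23, 35, 57, 1035] [[92.9, 19.7], [94.4, 14.5], [80.9, 10.0], [79.2, 15.4]]
red [357, 23, 34, 56, 993] [[81.0, -10.6], [94.5, -15.0], [93.1, -20.0], [79.4, -15.8]]
red [264, 232, 21, 155, 2447] [[38.4, 15.2], [38.6, 10.0], [-13.0, 9.3], [-13.2, 15.2]]
red [349, 232, 20, 155, 2397] [[-13.1, -10.6], [38.5, -10.8], [38.4, -16.2], [-13.3, -16.6]]
white [0, 0, 339, 294, 68542] [125.0, 144.0]
white [285, 0, 355, 441, 90362] [501.0, 179.0]
white [230, 69, 56, 133, 1915] [262.0, 126.0]
white [347, 69, 56, 134, 2112] [370.0, 125.0]
0 [180, 191, 199, 187, 131, 132, 132, 133, 132, 133, 132, 133, 92, 74, 74, 208, 208, 208, 208, 208, 208, 208, 208, 208, 208, 208, 208, 208, 207, 207]
12 [200, 204, 208, 208, 132, 134, 134, 133, 133, 134, 135, 134, 123, 75, 74, 210, 210, 210, 209, 210, 211, 210, 210, 210, 210, 209, 210, 211, 211, 211]
24 [209, 209, 187, 111, 90, 134, 135, 134, 135, 134, 135, 136, 135, 75, 76, 212, 211, 212, 212, 212, 212, 212, 212, 212, 128, 98, 141, 211, 212, 212]
36 [210, 211, 87, 103, 107, 52, 135, 135, 135, 135, 132, 131, 131, 114, 111, 207, 210, 211, 209, 213, 214, 213
[... 1145 characters left out ...]
, 86, 83]
144 [83, 82, 83, 84, 53, 52, 189, 190, 76, 86, 88, 185, 188, 191, 192, 159, 121, 118, 115, 87, 80, 94, 194, 146, 87, 87, 87, 88, 87, 81]
156 [81, 83, 83, 81, 52, 52, 157, 190, 81, 84, 77, 184, 187, 188, 189, 185, 121, 117, 181, 86, 70, 179, 193, 88, 87, 86, 88, 87, 87, 79]
168 [79, 83, 83, 82, 53, 52, 80, 188, 154, 104, 222, 223, 223, 223, 223, 224, 224, 223, 138, 139, 68, 191, 191, 86, 87, 87, 86, 87, 87, 75]
180 [75, 83, 82, 83, 70, 52, 66, 186, 186, 81, 183, 222, 180, 127, 135, 121, 207, 148, 137, 75, 81, 187, 207, 88, 86, 86, 87, 86, 88, 74]
192 [72, 82, 82, 83, 83, 52, 163, 189, 193, 146, 79, 85, 174, 184, 184, 183, 186, 156, 72, 72, 186, 193, 192, 112, 87, 86, 85, 85, 86, 75]
```

Run:
```python
from h import *
t=manip.get_obs()["tcp_pos"]; w=cam("wrist"); im=cv2.imread("pics/m.png"); H=cv2.cvtColor(im,cv2.COLOR_BGR2GRAY)
x=np.array([.2113,.9774]);y=np.array([-.9774,.2113])
for r in range(0,48,3): print(r,H[r,298:328:2].tolist())
for r in(26,30,34):
  for z in(.0,.01,.018): print(r,z,((onz(w,(312,r),z)[:2]-t[:2])@np.c_[x,y]*1000).round(1))
```

```text
0 [133, 128, 92, 74, 74, 74, 73, 74, 74, 92, 176, 208, 208, 208, 208]
3 [134, 131, 98, 75, 74, 75, 74, 75, 75, 94, 179, 208, 208, 208, 208]
6 [134, 133, 108, 75, 74, 74, 74, 74, 74, 100, 188, 210, 210, 209, 209]
9 [133, 133, 117, 78, 74, 75, 74, 75, 75, 101, 190, 209, 210, 209, 209]
12 [134, 135, 123, 80, 75, 75, 75, 74, 74, 105, 196, 210, 210, 210, 210]
15 [135, 134, 130, 86, 75, 75, 74, 74, 75, 108, 201, 211, 211, 210, 210]
18 [134, 135, 130, 95, 75, 73, 74, 76, 76, 114, 203, 210, 210, 210, 212]
21 [134, 135, 134, 104, 75, 75, 75, 75, 74, 119, 204, 211, 211, 211, 211]
24 [135, 135, 135, 112, 78, 75, 76, 75, 76, 127, 206, 212, 211, 211, 211]
27 [136, 135, 135, 119, 80, 75, 75, 75, 76, 134, 207, 212, 212, 211, 212]
30 [137, 136, 136, 127, 82, 75, 75, 77, 76, 141, 208, 213, 213, 212, 212]
33 [135, 135, 136, 132, 90, 75, 76, 76, 77, 150, 210, 213, 213, 213, 213]
36 [132, 132, 131, 130, 107, 114, 115, 109, 111, 165, 205, 207, 208, 210, 210]
39 [118, 118, 117, 117, 130, 189, 195, 197, 197, 194, 192, 193, 197, 202, 205]
42 [118, 117, 117, 119, 121, 168, 195, 197, 197, 194, 192, 194, 197, 201, 205]
45 [118, 118, 117, 119, 121, 168, 195, 197, 197, 194, 191, 193, 197, 201, 204]
26 0.0 [109.5   1.3]
26 0.01 [107.4   1.2]
26 0.018 [105.6   1.1]
30 0.0 [108.    1.3]
30 0.01 [105.9   1.2]
30 0.018 [104.2   1.1]
34 0.0 [106.5   1.3]
34 0.01 [104.4   1.2]
34 0.018 [102.8   1.1]
```

Emit:
jog_arm(deltas=[0, 0, 0, 0.005, 0, 0, 0.02, 0, 0, 0, 0.008, 0, 0, 0.02, 0, 0, 0, 0.007, 0, 0, 0.02, 0, 0, 0, 0.006, 0, 0, 0.02, 0, 0, 0, 0.004, 0, 0, 0.02])

```text
time: 7.87
tcp_pos: [0.6089, -0.0459, 0.0228]
orientation: [0.778, 0.628, 0.0, -0.0]
force: [-5.7, 0.3, 9.8]
grip_width: 0.358
grip_force: 31.4
```

Emit:
jog_arm(deltas=[0, 0, 0, 0, 0, 0, 0.02, 0, 0, 0, 0, 0, 0, 0.02, 0, 0, 0, 0, 0, 0, 0.02])

```text
time: 8.12
tcp_pos: [0.6089, -0.046, 0.0228]
orientation: [0.778, 0.628, 0.0, -0.0]
force: [-5.8, 2.6, 7.7]
grip_width: 0.354
grip_force: 31.3
```

```bash
python3 m.py | grep -v white
python3 - <<'E'
from h import *
a=manip.camera("side");A=blobs(a,(5,170,90),(18,255,255),(265,270,340,340));print("lever",A[1])
t=manip.get_obs(); w=cam("wrist"); x=np.array([.2113,.9774,0]);y=np.array([-.9774,.2113,0])
for z in(.02,.0625,.09,.11): print(z,[proj(w,np.r_[t["tcp_pos"][:2],z]+d*x+.0012*y).round().tolist() for d in(.066,.072,.078)])
E
```

```text
red [238, 22, 38, 58, 1116] [[92.9, 20.2], [94.7, 14.8], [80.9, 9.6], [79.0, 15.2]]
red [356, 22, 36, 57, 1091] [[81.2, -10.0], [94.8, -15.2], [93.0, -20.7], [79.2, -15.6]]
red [264, 232, 21, 155, 2433] [[38.4, 15.2], [38.6, 10.0], [-13.0, 9.3], [-13.2, 15.1]]
red [349, 232, 20, 155, 2397] [[-13.1, -10.6], [38.5, -10.8], [38.4, -16.0], [-13.2, -16.4]]
0 [66, 69, 71, 70, 71, 44, 46, 45, 45, 45, 137, 211, 210, 211, 211, 105, 73, 62, 73, 75, 77, 77, 77, 76, 75, 75, 73, 76, 75, 65]
12 [68, 71, 73, 71, 62, 45, 45, 46, 45, 45, 161, 212, 213, 213, 212, 92, 76, 75, 75, 76, 77, 79, 79, 77, 74, 76, 75, 77, 77, 60]
24 [57, 64, 70, 83, 80, 45, 45, 46, 45, 46, 168, 214, 214, 214, 215, 80, 76, 77, 76, 78, 79, 79, 81, 78, 67, 93, 81, 79, 77, 60]
36 [127, 31, 78, 96, 100, 45, 22, 25, 23, 22, 181, 216, 215, 215, 216, 57, 31, 32, 32, 37, 37, 40, 42, 34, 97, 102, 98, 50, 50, 176]
48 [197, 137, 173, 94, 100, 98, 31, 123, 125, 127, 209, 216, 217, 216, 217, 120, 128, 128, 128, 128, 128, 129, 89, 75, 103, 100, 100, 197, 201, 202]
60 [193, 185, 177, 106, 100, 103, 43, 91, 129, 129, 213, 217, 218, 217, 217, 
[... 1219 characters left out ...]
78, 177, 169, 71]
168 [76, 68, 126, 130, 52, 49, 80, 178, 139, 103, 214, 214, 214, 215, 215, 214, 215, 173, 130, 130, 63, 179, 180, 79, 80, 78, 107, 83, 79, 69]
180 [72, 79, 80, 78, 78, 50, 61, 174, 176, 76, 177, 211, 211, 151, 117, 126, 193, 203, 128, 68, 79, 177, 197, 80, 79, 79, 78, 79, 78, 67]
192 [70, 79, 77, 79, 78, 53, 156, 179, 182, 132, 76, 78, 167, 173, 172, 172, 175, 146, 66, 67, 177, 183, 181, 97, 81, 80, 80, 79, 79, 70]
lever [([281, 291, 32, 9, 162], [294.9, 295.9])]
0.02 [[312.0, 133.0], [312.0, 118.0], [312.0, 102.0]]
0.0625 [[311.0, 134.0], [311.0, 114.0], [310.0, 93.0]]
0.09 [[309.0, 135.0], [309.0, 109.0], [309.0, 82.0]]
0.11 [[307.0, 137.0], [307.0, 104.0], [307.0, 70.0]]
```

```bash
python3 -c "
from bench import manip
print(manip.finish_job())"
```

```text
the job is handed in; nothing more can be done
None
```

I handed the job in at about 8 s. The cam lever is flipped to its stop, the clip is squeezed wide open, and the card's near edge measures about 20 mm inside the mouth, about 2 mm off its middle; no verdict came back from the judge.

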